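Set the cutting dies on the marked leather offcuts

TASK

Four leather offcuts lie ready on the press's cutting board, each traced in white pen with the outline of one cutting die. Set every die from the plywood board on the outline that has its own shape and size, flat on the leather with the cutting edge down, centred on the tracing and turned to match it. Lower each die onto the leather before letting go - a drop blunts the edge - and leave the hammer and the glue pot where they are.

Things in the scene. Friction and masses are not known exactly. Their poses are not given: they have to be found in the camera images.
- die_round: steel cutting die, an open frame lacquered red; outer faces seen from above: a circle 64 mm across; 32 mm tall, wall 4 mm, one cross brace inside near the top. Stands cutting edge down on a plywood board whose top is at z = 0.012 m. Origin: centre of its underside; z up, yaw does not matter. About 0.2 kg.
- die_pocket: steel cutting die, an open frame lacquered blue; outer faces seen from above: a rectangle with rounded corners, 94 long (x) and 62 mm wide (y); 32 mm tall, wall 4 mm, two cross braces inside near the top. Stands cutting edge down on a plywood board whose top is at z = 0.012 m. Origin: centre of its underside; x along its length, z up. About 0.29 kg.
- die_strap: steel cutting die, an open frame lacquered yellow; outer faces seen from above: a long strip with half-round ends, 112 long (x) and 36 mm wide (y); 32 mm tall, wall 4 mm, two cross braces inside near the top. Stands cutting edge down on a plywood board whose top is at z = 0.012 m. Origin: centre of its underside; x along its length, z up. About 0.26 kg.
- die_oval: steel cutting die, an open frame lacquered green; outer faces seen from above: an oval, 78 long (x) and 48 mm wide (y); 32 mm tall, wall 4 mm, one cross brace inside near the top. Stands cutting edge down on a plywood board whose top is at z = 0.012 m. Origin: centre of its underside; x along its length, z up. About 0.2 kg.
- hide_round: chestnut-brown leather offcut, irregular, about 115 x 110 mm, 3 mm thick, fixed on a grey cutting board; its top is at z = 0.015 m. A white pen line 3 mm wide traces a circle 64 mm across. Origin: centre of the tracing, on the leather's underside; z up, yaw does not matter.
- hide_pocket: navy, nearly black leather offcut, irregular, about 135 x 100 mm, 3 mm thick, fixed on a grey cutting board; its top is at z = 0.015 m. A white pen line 3 mm wide traces a rectangle with rounded corners, 94 long (x) and 62 mm wide (y). Origin: centre of the tracing, on the leather's underside; z up, x along the tracing's length.
- hide_strap: tan leather offcut, irregular, about 148 x 72 mm, 3 mm thick, fixed on a grey cutting board; its top is at z = 0.015 m. A white pen line 3 mm wide traces a long strip with half-round ends, 112 long (x) and 36 mm wide (y). Origin: centre of the tracing, on the leather's underside; z up, x along the tracing's length.
- hide_oval: burgundy leather offcut, irregular, about 124 x 96 mm, 3 mm thick, fixed on a grey cutting board; its top is at z = 0.015 m. A white pen line 3 mm wide traces an oval, 78 long (x) and 48 mm wide (y). Origin: centre of the tracing, on the leather's underside; z up, x along the tracing's length.
- glue_pot: bystander: yellow and white glue pot with a black cap, 72 mm across, 72 mm tall, standing beyond the boards (near a white box of rivets, 100 x 150 x 38 mm, not listed). Origin: centre of its underside.
- hammer: bystander: hammer, 270 mm long with its wooden handle, steel head about 90 mm across, 26 mm high, lying beyond the two boards. Origin: middle of its length, on the underside; x from handle to head.
Mind the look-alikes: they are no part of the job. Leave any purple look-alike of the die_strap alone.

How it is judged:
At the end, for the whole second after the job is handed in: Each of the four dies stands upright (within 0.08 rad) and at rest on the leather offcut that bears its own outline, its centre within 10 mm of the outline's centre and, except for the round one, its length within 0.2 rad of the outline's length (either way round) (horizontal distance between die_round and hide_round below 0.01 m and z of die_round in the frame of hide_round below 0.007 m and angle between each of die_round, die_pocket, die_strap, die_oval's own z axis and vertical below 0.08 rad and linear speed of each of die_round, die_pocket, die_strap, die_oval below 0.02 m/s and horizontal distance between die_pocket and hide_pocket below 0.01 m and z of die_pocket in the frame of hide_pocket below 0.007 m and angle between the x axis of die_pocket and the x axis of hide_pocket, either way round below 0.2 rad and horizontal distance between die_strap and hide_strap below 0.01 m and z of die_strap in the frame of hide_strap below 0.007 m and angle between the x axis of die_strap and the x axis of hide_strap, either way round below 0.2 rad and horizontal distance between die_oval and hide_oval below 0.01 m and z of die_oval in the frame of hide_oval below 0.007 m and angle between the x axis of die_oval and the x axis of hide_oval, either way round below 0.2 rad); the robot touches nothing.
It fails at once if a die is let go more than 15 mm above the leather and falls ((contact force between die_round and anything else below 0.02 N and height (world z) of die_round above 0.03 m) or (contact force between die_pocket and anything else below 0.02 N and height (world z) of die_pocket above 0.03 m) or (contact force between die_strap and anything else below 0.02 N and height (world z) of die_strap above 0.03 m) or (contact force between die_oval and anything else below 0.02 N and height (world z) of die_oval above 0.03 m)).
It fails at once if the hammer is pushed more than 20 mm or tipped over (distance of hammer from where it was at the start of the episode above 0.02 m or angle between hammer's own z axis and vertical above 0.3 rad).
It fails at once if the glue pot is pushed more than 20 mm or tipped over (distance of glue_pot from where it was at the start of the episode above 0.02 m or angle between glue_pot's own z axis and vertical above 0.3 rad).
It also fails if it takes over 112 s, if anything falls off the work surface, if the arm or the gripper's body presses on something with over 40 N, if the wrist force passes 120 N, or if a joint passes its speed limit or range.

ROBOT

A 6-joint arm with a two-finger parallel gripper is mounted at the origin on the work surface. World frame = base frame: x ahead of the robot, y to its left, z up, the work surface at z = 0. Lengths are in m, angles in rad, forces in N, time in s.
With the tool pointing down it reaches from about 0.325 to 0.85 m from the base axis. Payload 4.4 kg.
Tool frame: the origin (TCP) lies at the very end of the fingers, on their centre line; the grasp point (between the pads) lies 19 mm behind it (manip.grasp_offset is the distance from the TCP to the grasp point, in m); z points along the fingers, y is the direction in which the jaws open and shut (so a half turn about z gives the same grasp; the last joint's range is limited). The gripper opens to 94 mm and grips with 3 to 60 N. Pads are 16 mm wide; open, the fingers measure 119 mm over their backs; the gripper's body (75 mm by 177 mm) begins 78 mm behind the grasp point.
Start: joints at [-1.395, 0.207, 1.542, -0, 1.393, -0.15], TCP at [0.184, -0.545, 0.205] pointing down, gripper open.
Joint ranges: [-2.73, 2.73], [-0.86, 2.22], [0.23, 2.46], [-1.11, 4.25], [0.08, 2.63], [-2.82, 2.82]. Speed limits (rad/s): [2.79, 2.79, 3.14, 3.14, 3.14, 3.14].

INTERFACE

Orientations are given as a unit quaternion [w, x, y, z].
In Python, from workcell import read_state, imaging, close_job, manip gives the robot as it stands.
- The arm moves only by the shell command python3 -m jog 'ROWS'. ROWS is JSON, a list of rows, each an object with "rotation": the turn, a rotation vector about the tool's x, y, z in degrees, a list of three; "translation": the shift along the tool's x, y, z in cm, a list of three; "claw": the gripper command: -1 is fully open, 1 is shut, values between are in proportion. A call has 1 to 20 rows; each row shifts and turns the commanded pose from where the row before left it, along the tool's axes as they then stand; what a row does not reach is not made up. A row lasts 1/8 s, in which the tool goes at most 62.5 mm and 10.7 degrees, less where a joint would pass 70% of its speed; a pose out of reach is approached as far as the arm can. A call is refused whole if a number of a shift passes 6.25 or a number of a turn 10.7, either way. A call with a gripper value outside its range is refused whole. The fingers move at their own pace and stop on an object; the grip force is fixed at half the most. Time passes only in rows, so rows that do not move let the fingers close. It gives the time, the measured TCP pose, the force and the opening at its end, in the units of the state.
- read_state(): the state, without advancing time (a new reading comes with each control period).
- imaging.read_camera(name): name is "scene" or "top" or "wrist"; returns a dict with "pixels" (384x512x3 uint8, red, green, blue), "intrinsics" (3x3 intrinsics, pixels), "k1" (the pictures are not rectified: a ray, as slopes to the right and down, at radius r is drawn at 1 + k1 r^2 times it, then the intrinsics apply), "xyz" and "orientation" of the camera in the world. Camera axes: x right, y down, z forward; pixel columns grow to the right and rows downward; lengths in m; the calibration is good to about 2 mm. A picture is of the moment at which its call begins. There is no depth.
- close_job(): hands the job in, once; it reports no verdict.
The state is a dict: "time_s": time; "q": joint angles; "qvel": joint speeds; "effort": joint torques, N m; "position": TCP position; "tcp_rot": TCP orientation; "wrist_force": force on the tool from outside, world axes, zero at the start; "wrist_torque": the same for the moment, N m; "opening": opening from 0.0 (shut) to 1.0 (fully open).
Only numpy, scipy, OpenCV 4.12 (cv2) and the standard library are available. Lean on these libraries where they do the work, as an engineer would, in place of code of your own. Each camera call takes 0.05 s, during which the arm holds its last target. There are 200 camera calls.

## Working session

There is one attempt and no reset: what is moved stays moved. The work goes in short steps, Python scripts to look and compute and a shell command to move; the robot and the scene stay as the last step left them, time stands still between calls to the robot, and variables do not carry over. Pictures are saved under pics/ and viewed, about 12 in all and at most 16, crops included, and the job is handed in when it is done.

```bash
mkdir -p pics; cat > h.py <<'E'
import numpy as np, cv2
from scipy.spatial.transform import Rotation as R
from workcell import read_state, imaging, manip
def shot(name,fn=None):
    d=imaging.read_camera(name)
    if fn: cv2.imwrite('pics/'+fn,cv2.cvtColor(d['pixels'],cv2.COLOR_RGB2BGR))
    return d
def rot(q): return R.from_quat([q[1],q[2],q[3],q[0]])
def world(d,uv,z):
    K=np.array(d['intrinsics']); uv=np.atleast_2d(np.asarray(uv,float))
    p=np.c_[(uv[:,0]-K[0,2])/K[0,0],(uv[:,1]-K[1,2])/K[1,1]]
    u=p.copy()
    for _ in range(10): u=p/(1+d['k1']*(u**2).sum(1,keepdims=True))
    r=rot(d['orientation']).apply(np.c_[u,np.ones(len(u))]); c=np.array(d['xyz'])
    return c+r*((z-c[2])/r[:,2])[:,None]
E
python3 - <<'E'
from h import *
import pickle
ds={n:shot(n,n+'.png') for n in('top','scene','wrist')}
pickle.dump(ds,open('d0.pkl','wb'))
for n,d in ds.items(): print(n,d['xyz'],d['orientation'],d['k1'],d['intrinsics'][0])
im=cv2.imread('pics/top.png'); cv2.imwrite('pics/top2.png',cv2.resize(im,(800,600),interpolation=cv2.INTER_CUBIC))
s=read_state();print(s, manip)
E
```

```text
top [ 0.46719816 -0.09659138  1.01540553] [-0.0141503   0.7145568  -0.699022    0.02401243] -0.09622953944951705 [349.92844058   0.         251.9533101 ]
scene [1.18300369 0.46058021 1.29402177] [-0.12477465  0.38710766  0.87395871 -0.26603591] 0.002387786017694714 [467.75670767   0.         255.33220505]
wrist [ 0.25379797 -0.52155791  0.3836722 ] [ 0.10242199  0.80598192 -0.57812597 -0.07532094] 0.009198865974386213 [302.22762019   0.         259.38816255]
{'time_s': 0.15, 'q': array([-1.39551507e+00,  2.07289694e-01,  1.54257053e+00,  1.69118154e-05,
        1.39350312e+00, -1.50514082e-01]), 'qvel': array([-0.00141284, -0.00381799, -0.00475432,  0.00088871, -0.00059302,
       -0.0006885 ]), 'effort': array([ 1.52063044e-04, -3.71316004e+01, -2.81811851e+01,  6.97873416e-02,
        3.27628828e-02, -1.06556124e-04]), 'position': array([ 0.18391624, -0.54415488,  0.2045466 ]), 'tcp_rot': array([-8.85378200e-04,  9.86761344e-01,  1.62176649e-01, -2.64204531e-06]), 'wrist_force': array([-0.57904393, -1.11186055,  0.36001479]), 'wrist_torque': array([ 0.02091539, -0.02801488,  0.00163685]), 'opening': 1.0009658488009314} <Robot object at 0x7fab2df63e00>
```

View pics/top2.png

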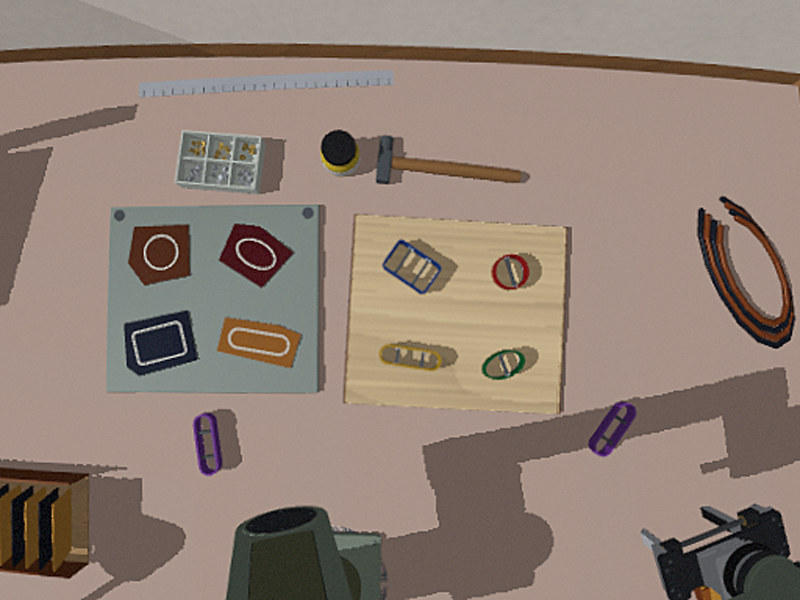

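View pics/scene.png

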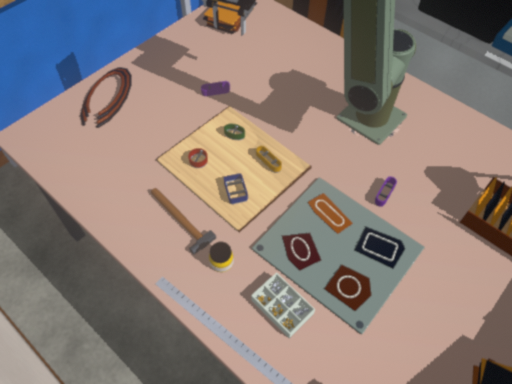

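The top view (800×600) shows the tracings on the left board: circle (161,252), oval (256,254), pocket (160,343), strap (259,344). On the plywood: pocket (412,266), round (510,271), strap (412,356), oval (503,364). Two purple look-alikes lie at (207,444) and (612,428).

```bash
cat >> h.py <<'E'
def fitmask(d,mask,z,ctr,rad):
    """world-plane min-area rect of mask pixels near ctr (px)"""
    v,u=np.nonzero(mask); k=np.hypot(u-ctr[0],v-ctr[1])<rad
    w=world(d,np.c_[u[k],v[k]],z)[:,:2]
    (c,s,a)=cv2.minAreaRect((w*1000).astype(np.float32))
    if s[0]<s[1]: s=s[::-1];a+=90
    a=(a+90)%180-90
    return np.round(c,1),np.round(s,1),round(a,1),k.sum()
def hue(d):
    return cv2.cvtColor(d['pixels'],cv2.COLOR_RGB2HSV).astype(int)
def dmask(d,n):
    h=hue(d);H,S,V=h[...,0],h[...,1],h[...,2]
    if n=='white': return (S<60)&(V>150)
    b={'round':(0,8),'pocket':(100,125),'strap':(21,34),'oval':(45,85)}[n]
    m=(H>=b[0])&(H<=b[1])&(S>110)&(V>40)
    if n=='round': m|=(H>172)&(S>110)&(V>40)
    if n=='strap': m&=(S>130)
    return m
E
python3 - <<'E'
from h import *
import pickle
d=pickle.load(open('d0.pkl','rb'))['top']
f=.64
for n,c in dict(round=(161,252),oval=(256,254),pocket=(160,343),strap=(259,344)).items():
    print('hide',n,*fitmask(d,dmask(d,'white'),.015,np.array(c)*f,28))
for n,c in dict(pocket=(412,266),round=(510,271),strap=(412,356),oval=(503,364)).items():
    print('die',n,*fitmask(d,dmask(d,n),.044,np.array(c)*f,26))
E
```

```text
hide round [595.1 329.7] [94.2 90.4] -76.3 102
hide oval [605.9 149.2] [106.6  78.9] -16.5 101
hide pocket [438.1 331. ] [131.3 108.7] -72.4 191
hide strap [446.8 137.3] [112.6  39.8] 81.7 173
die pocket [ 587.3 -139.5] [91.4 61. ] 56.8 125
die round [ 582.5 -317.9] [65.7 59.4] -88.6 163
die strap [ 425.5 -140.5] [109.9  35.9] 81.7 119
die oval [ 415.5 -306.7] [77.4 45.8] -70.8 105
```

```bash
cat >> h.py <<'E'
def comp(mask,ctr):
    """connected component having the pixel nearest to ctr, small blobs dropped"""
    n,l,st,_=cv2.connectedComponentsWithStats(mask.astype(np.uint8),connectivity=8)
    best=min((i for i in range(1,n) if st[i,4]>40 and st[i,4]<20000),key=lambda i:np.hypot(st[i,0]+st[i,2]/2-ctr[0],st[i,1]+st[i,3]/2-ctr[1]))
    return l==best
E
python3 - <<'E'
from h import *
import pickle
d=pickle.load(open('d0.pkl','rb'))['top']
f=.64
for n,c in dict(round=(161,252),oval=(256,254),pocket=(160,343),strap=(259,344)).items():
    c=np.array(c)*f
    print('hide',n,*fitmask(d,comp(dmask(d,'white'),c),.015,c,60))
E
```

```text
hide round [608.2 328. ] [64.3 62.2] -43.7 92
hide oval [608.5 147.5] [77.1 50.9] 46.8 90
hide pocket [592.1 327.6] [63.5 32.3] -89.1 46
hide strap [446.8 137.3] [112.6  39.8] 81.7 173
```

```bash
cat >> h.py <<'E'
def plan(x,y,z,phi):
    s=read_state(); Rc=rot(s['tcp_rot']); a=np.deg2rad(phi)
    Rt=R.from_matrix(np.array([[np.cos(a),np.sin(a),0],[np.sin(a),-np.cos(a),0],[0,0,-1]]))
    rv=np.rad2deg((Rc.inv()*Rt).as_rotvec())
    t=Rt.inv().apply(np.array([x,y,z])-s['position'])*100
    print('t',round(s['time_s'],1),'rot first',rv.round(1),'then cm',t.round(2),'(in current axes',Rc.inv().apply(np.array([x,y,z])-s['position']).round(3)*100,')')
def bigwrist(fn):
    d=shot('wrist'); im=cv2.cvtColor(d['pixels'],cv2.COLOR_RGB2BGR)
    cv2.imwrite('pics/'+fn,im); return d
E
python3 -c "
from h import *
plan(.4155,-.307,.2,109)"
```

```text
t 0.1 rot first [ -0.1  -0.1 -90.3] then cm [14.88 29.62  0.45] (in current axes [ 29.5 -15.1   0.5] )
```

```bash
python3 -m jog '[{"rotation":[0,0,-10],"translation":[0,0,0],"claw":-1},{"rotation":[0,0,-10],"translation":[0,0,0],"claw":-1},{"rotation":[0,0,-10],"translation":[0,0,0],"claw":-1},{"rotation":[0,0,-10],"translation":[0,0,0],"claw":-1},{"rotation":[0,0,-10],"translation":[0,0,0],"claw":-1},{"rotation":[0,0,-10],"translation":[0,0,0],"claw":-1},{"rotation":[0,0,-10],"translation":[0,0,0],"claw":-1},{"rotation":[0,0,-10],"translation":[0,0,0],"claw":-1},{"rotation":[0,0,-10.3],"translation":[0,0,0],"claw":-1},{"rotation":[0,0,0],"translation":[1.5,3,0],"claw":-1},{"rotation":[0,0,0],"translation":[2,4,0],"claw":-1},{"rotation":[0,0,0],"translation":[2,4,0],"claw":-1},{"rotation":[0,0,0],"translation":[2,4,0],"claw":-1},{"rotation":[0,0,0],"translation":[2,4,0],"claw":-1},{"rotation":[0,0,0],"translation":[2,4,0.4],"claw":-1},{"rotation":[0,0,0],"translation":[2,4,0],"claw":-1},{"rotation":[0,0,0],"translation":[1.4,2.6,0],"claw":-1},{"rotation":[0,0,0],"translation":[0,0,0],"claw":-1}]'
python3 - <<'E'
from h import *
import pickle
d=bigwrist('w1.png'); pickle.dump(d,open('d1.pkl','wb')); plan(.4155,-.307,.2,109)
E
```

```text
time_s: 2.4
position: [0.4163, -0.3061, 0.2011]
tcp_rot: [-0.0, 0.579, 0.815, 0.0]
wrist_force: [-0.6, -0.1, 0.3]
opening: 0.998
t 2.5 rot first [-0.  -0.   0.1] then cm [ 0.01 -0.    0.12] (in current axes [ 0.  -0.   0.1] )
```

View pics/w1.png

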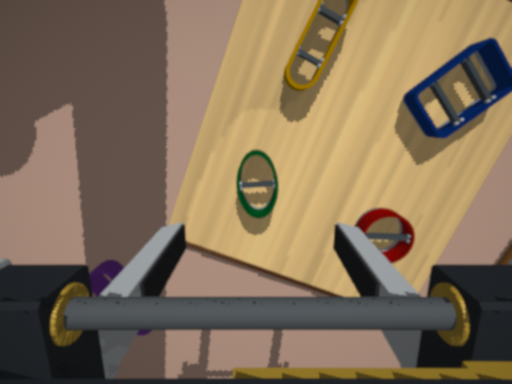

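The wrist view shows the oval die at (257,183), the round at (386,236), the pocket at (460,87) and the strap at (320,45).

```bash
cat >> h.py <<'E'
def ell(d,m,z):
    c=max(cv2.findContours(m.astype(np.uint8),cv2.RETR_EXTERNAL,cv2.CHAIN_APPROX_NONE)[0],key=len)[:,0]
    w=world(d,c,z)[:,:2]*1000
    (x,s,a)=cv2.fitEllipse(w.astype(np.float32))
    return np.round(x,1),np.round(s,1),round((a+180)%180-90,1)
E
python3 - <<'E'
from h import *
import pickle
d=pickle.load(open('d1.pkl','rb'))
for n,c in dict(oval=(257,183),round=(386,236),pocket=(460,87)).items():
    m=comp(dmask(d,n),c); v,u=np.nonzero(m); print(n,u.min(),u.max(),v.min(),v.max(),fitmask(d,m,.044,c,300),ell(d,m,.044))
E
```

```text
oval 237 276 151 217 (array([ 414. , -308.9]), array([77. , 44.5]), -70.0, np.int64(588)) (array([ 414.4, -309.1]), array([44.3, 77.3]), -68.5)
round 357 413 208 262 (array([ 580.5, -310.2]), array([74.3, 45.9]), -27.7, np.int64(975)) (array([ 578.9, -314.1]), array([48.5, 71.1]), -24.9)
pocket 405 511 39 137 (array([ 582.9, -143.2]), array([101.8,  65.2]), 57.4, np.int64(2801)) (array([ 582.2, -143.4]), array([ 71.3, 116.2]), 54.6)
```

```bash
python3 -c "
from h import *
plan(.4145,-.3083,.020,110)"
```

```text
t 2.5 rot first [-0.  -0.  -0.9] then cm [-0.07 -0.14 18.12] (in current axes [-0.1 -0.1 18.1] )
```

```bash
python3 -m jog '[{"rotation":[0,0,-0.9],"translation":[-0.07,-0.14,0],"claw":-1},{"rotation":[0,0,0],"translation":[0,0,3],"claw":-1},{"rotation":[0,0,0],"translation":[0,0,4],"claw":-1},{"rotation":[0,0,0],"translation":[0,0,4],"claw":-1},{"rotation":[0,0,0],"translation":[0,0,4],"claw":-1},{"rotation":[0,0,0],"translation":[0,0,2.1],"claw":-1},{"rotation":[0,0,0],"translation":[0,0,1],"claw":-1},{"rotation":[0,0,0],"translation":[0,0,0],"claw":1},{"rotation":[0,0,0],"translation":[0,0,0],"claw":1},{"rotation":[0,0,0],"translation":[0,0,0],"claw":1},{"rotation":[0,0,0],"translation":[0,0,0],"claw":1},{"rotation":[0,0,0],"translation":[0,0,0],"claw":1},{"rotation":[0,0,0],"translation":[0,0,0],"claw":1}]'
python3 - <<'E'
from h import *
bigwrist('w2.png'); plan(.6085,.1475,.18,47)
E
```

```text
time_s: 4.08
position: [0.4146, -0.3089, 0.0208]
tcp_rot: [0.0, 0.574, 0.819, -0.0]
wrist_force: [-0.8, -0.1, 2.8]
opening: 0.505
t 4.1 rot first [ 0.   0.  62.9] then cm [ 46.6  -16.94 -15.92] (in current axes [ 36.3  33.8 -15.9] )
```

View pics/w2.png

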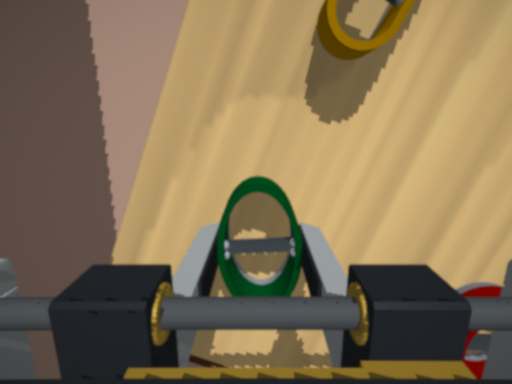

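The oval die is in the grip (opening 0.505 ≈ 47.5 mm), with its rim at (258,240). I'll lift it and stop about 10 cm short of its hide to look.

```bash
python3 -m jog '[{"rotation":[0,0,0],"translation":[0,0,-1],"claw":1},{"rotation":[0,0,10.5],"translation":[0,0,-2.5],"claw":1},{"rotation":[0,0,10.5],"translation":[0,0,-2.5],"claw":1},{"rotation":[0,0,10.5],"translation":[0,0,-2.5],"claw":1},{"rotation":[0,0,10.5],"translation":[0,0,-2.5],"claw":1},{"rotation":[0,0,10.5],"translation":[0,0,-2.5],"claw":1},{"rotation":[0,0,10.4],"translation":[0,0,-2.5],"claw":1},{"rotation":[0,0,0],"translation":[2,-1,0],"claw":1},{"rotation":[0,0,0],"translation":[4,-2,0],"claw":1},{"rotation":[0,0,0],"translation":[4,-2,0],"claw":1},{"rotation":[0,0,0],"translation":[4,-2,0],"claw":1},{"rotation":[0,0,0],"translation":[4,-2,0],"claw":1},{"rotation":[0,0,0],"translation":[4,-2,0],"claw":1},{"rotation":[0,0,0],"translation":[4,-2,0],"claw":1},{"rotation":[0,0,0],"translation":[4,-2,0],"claw":1},{"rotation":[0,0,0],"translation":[4,-1.2,0],"claw":1},{"rotation":[0,0,0],"translation":[2.6,-0.7,0],"claw":1},{"rotation":[0,0,0],"translation":[0,0,0],"claw":1}]'
python3 - <<'E'
from h import *
import pickle
d=bigwrist('w3.png'); pickle.dump(d,open('d3.pkl','wb'));plan(.6085,.1475,.18,47)
E
```

```text
time_s: 6.38
position: [0.5406, 0.0757, 0.1801]
tcp_rot: [-0.0, 0.917, 0.4, -0.0]
wrist_force: [-0.1, -0.6, -2.0]
opening: 0.504
t 6.4 rot first [-0.   0.1  0.1] then cm [10.    0.03  0.  ] (in current axes [10.  0. -0.] )
```

View pics/w3.png

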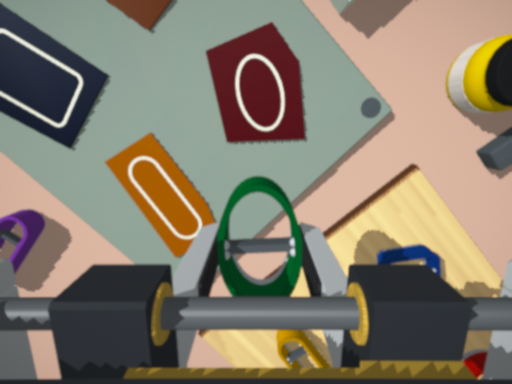

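The oval tracing is at (260,92), turned a little from the tool axis. The die is still held at (258,240).

```bash
python3 - <<'E'
from h import *
import pickle
d=pickle.load(open('d3.pkl','rb'))
m=comp(dmask(d,'white'),(260,92)); v,u=np.nonzero(m); print(u.min(),u.max(),v.min(),v.max()); print(fitmask(d,m,.015,(260,92),80),ell(d,m,.015))
print(world(d,[[165,198]],.015))
m=comp(dmask(d,'white'),(165,198)); v,u=np.nonzero(m); print(u.min(),u.max(),v.min(),v.max()); print('strap',fitmask(d,m,.015,(165,198),100))
print('held', world(d,[[260,178],[218,245],[301,245]],.1801-.0088+.032))
E
```

```text
235 284 54 131
(array([607.7, 147.1]), array([81.1, 51.2]), 63.1, np.int64(888)) (array([607.7, 147. ]), array([50.6, 80.5]), 62.4)
[[0.4461369  0.13705751 0.015     ]]
230 281 193 238
strap (array([501.7,  55.2]), array([57.5, 40.6]), 45.8, np.int64(1249))
held [[0.57001328 0.10592001 0.2033    ]
 [0.52703194 0.09396337 0.2033    ]
 [0.56094603 0.06255456 0.2033    ]]
```

```bash
python3 -c "
from h import *
plan(.6069,.1454,.024,62.5)"
```

```text
t 6.4 rot first [ -0.1   0.1 -15.4] then cm [ 9.37  2.65 15.6 ] (in current axes [ 9.8  0.1 15.6] )
```

```bash
python3 -m jog '[{"rotation":[0,0,-7.7],"translation":[0,0,0],"claw":1},{"rotation":[0,0,-7.7],"translation":[0,0,0],"claw":1},{"rotation":[0,0,0],"translation":[3.1,0.9,0],"claw":1},{"rotation":[0,0,0],"translation":[3.1,0.9,0],"claw":1},{"rotation":[0,0,0],"translation":[3.17,0.85,0],"claw":1},{"rotation":[0,0,0],"translation":[0,0,4],"claw":1},{"rotation":[0,0,0],"translation":[0,0,4],"claw":1},{"rotation":[0,0,0],"translation":[0,0,4],"claw":1},{"rotation":[0,0,0],"translation":[0,0,1.5],"claw":1},{"rotation":[0,0,0],"translation":[0,0,1],"claw":1},{"rotation":[0,0,0],"translation":[0,0,0],"claw":1}]'
python3 - <<'E'
from h import *
plan(.6069,.1454,.0238,62.5); print(read_state()['wrist_force'])
E
```

```text
time_s: 7.8
position: [0.6081, 0.1445, 0.0361]
tcp_rot: [0.0, 0.856, 0.518, 0.0]
wrist_force: [-0.3, 0.3, -3.7]
opening: 0.503
t 7.8 rot first [ 0.  -0.  -0.2] then cm [ 0.03 -0.15  1.23] (in current axes [ 0.  -0.1  1.2] )
[-0.26878445  0.33592152 -3.69752267]
```

```bash
python3 -m jog '[{"rotation":[0,0,0],"translation":[0,-0.15,0.5],"claw":1},{"rotation":[0,0,0],"translation":[0,0,0.4],"claw":1},{"rotation":[0,0,0],"translation":[0,0,0.2],"claw":1},{"rotation":[0,0,0],"translation":[0,0,0.1],"claw":1},{"rotation":[0,0,0],"translation":[0,0,0],"claw":1}]'
python3 - <<'E'
from h import *
shot('wrist','w4.png')
plan(.6069,.1454,.0238,62.5); print(read_state()['wrist_force'])
E
```

```text
time_s: 8.43
position: [0.6062, 0.1456, 0.0239]
tcp_rot: [-0.0, 0.855, 0.518, -0.0]
wrist_force: [-1.8, 0.0, 0.7]
opening: 0.505
t 8.5 rot first [-0.  -0.  -0.1] then cm [0.01 0.07 0.01] (in current axes [0.  0.1 0. ] )
[-1.36495267  0.20852563  0.90056834]
```

View pics/w4.png

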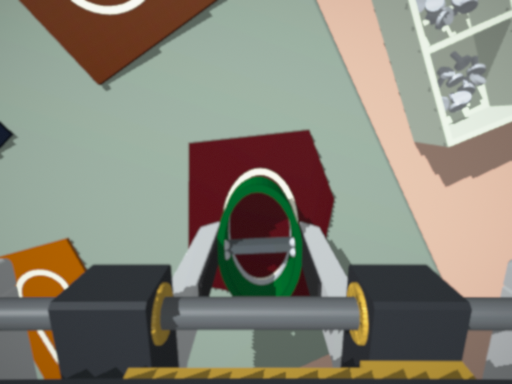

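```bash
python3 - <<'E'
from h import *
d=imaging.read_camera('wrist'); s=read_state()
Rc=rot(s['tcp_rot']).inv()
for uv,z in (((259,168),.015),((260,177),.047),((217,245),.047),((302,245),.047),((235,185),.015),((290,185),.015)):
    print(uv,(Rc.apply(world(d,[uv],z)[0]-s['position'])*1000).round(1))
E
```

```text
(259, 168) [42.   0.4  8.9]
(260, 177) [ 42.5   1.  -23.1]
(217, 245) [  4.  -22.9 -23.1]
(302, 245) [  4.   24.4 -23.1]
(235, 185) [ 31.1 -14.9   8.9]
(290, 185) [31.1 20.1  8.9]
```

The die rests on the tracing, with an offset of about 1–2 mm. Releasing and going on to the strap die.

```bash
python3 -m jog '[{"rotation":[0,0,0],"translation":[0,0,0],"claw":-1},{"rotation":[0,0,0],"translation":[0,0,0],"claw":-1},{"rotation":[0,0,0],"translation":[0,0,0],"claw":-1},{"rotation":[0,0,0],"translation":[0,0,0],"claw":-1},{"rotation":[0,0,0],"translation":[0,0,-2],"claw":-1},{"rotation":[0,0,0],"translation":[0,0,-4],"claw":-1},{"rotation":[0,0,0],"translation":[0,0,-5],"claw":-1},{"rotation":[0,0,0],"translation":[0,0,-5],"claw":-1},{"rotation":[0,0,0],"translation":[0,0,-1.6],"claw":-1},{"rotation":[0,0,0],"translation":[0,0,0],"claw":-1}]'
python3 - <<'E'
from h import *
plan(.4255,-.1405,.2,82)
E
```

```text
time_s: 9.78
position: [0.6071, 0.1456, 0.2013]
tcp_rot: [0.001, 0.855, 0.518, 0.002]
wrist_force: [0.6, -0.1, -0.4]
opening: 1.001
t 9.8 rot first [  0.2  -0.1 -19.6] then cm [-30.86 -14.     0.13] (in current axes [-33.8  -2.8   0.1] )
```

```bash
python3 -m jog '[{"rotation":[0,0,-9.8],"translation":[0,0,0],"claw":-1},{"rotation":[0,0,-9.8],"translation":[0,0,0],"claw":-1},{"rotation":[0,0,0],"translation":[-2.86,-1,0],"claw":-1},{"rotation":[0,0,0],"translation":[-5,-2.2,0],"claw":-1},{"rotation":[0,0,0],"translation":[-5,-2.2,0],"claw":-1},{"rotation":[0,0,0],"translation":[-5,-2.2,0],"claw":-1},{"rotation":[0,0,0],"translation":[-5,-2.2,0],"claw":-1},{"rotation":[0,0,0],"translation":[-5,-2.2,0],"claw":-1},{"rotation":[0,0,0],"translation":[-3,-2,0],"claw":-1},{"rotation":[0,0,0],"translation":[0,0,0],"claw":-1},{"rotation":[0,0,0],"translation":[0,0,0],"claw":-1}]'
python3 - <<'E'
from h import *
import pickle
d=bigwrist('w5.png'); pickle.dump(d,open('d5.pkl','wb'))
m=dmask(d,'strap')&(hue(d)[...,1]>190); m[240:]=0
m=comp(m,(257,180)); v,u=np.nonzero(m); print(u.min(),u.max(),v.min(),v.max()); print(fitmask(d,m,.044,(257,183),120),len(v))
plan(.4255,-.1405,.2,82)
E
```

```text
time_s: 11.15
position: [0.424, -0.1396, 0.1979]
tcp_rot: [-0.001, 0.755, 0.656, -0.0]
wrist_force: [0.3, 1.0, 0.4]
opening: 1.001
245 276 134 231
(array([ 425.1, -140.1]), array([111.7,  34.8]), 81.5, np.int64(855)) 855
t 11.2 rot first [-0.1 -0.1  0. ] then cm [-0.09  0.12 -0.17] (in current axes [-0.1  0.1 -0.2] )
```

View pics/w5.png

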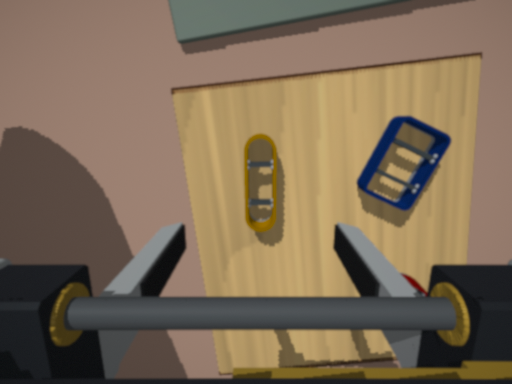

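The strap die is at pixel (261,183), fitted at (425,−140) mm with yaw 81.6°. That is where the tool is aimed, so I'll go straight down.

```bash
python3 -m jog '[{"rotation":[0,0,0],"translation":[0,0,3],"claw":-1},{"rotation":[0,0,0],"translation":[0,0,4],"claw":-1},{"rotation":[0,0,0],"translation":[0,0,4],"claw":-1},{"rotation":[0,0,0],"translation":[0,0,4],"claw":-1},{"rotation":[0,0,0],"translation":[0,0,2],"claw":-1},{"rotation":[0,0,0],"translation":[0,0,1],"claw":-1},{"rotation":[0,0,0],"translation":[0,0,0],"claw":1},{"rotation":[0,0,0],"translation":[0,0,0],"claw":1},{"rotation":[0,0,0],"translation":[0,0,0],"claw":1},{"rotation":[0,0,0],"translation":[0,0,0],"claw":1},{"rotation":[0,0,0],"translation":[0,0,0],"claw":1},{"rotation":[0,0,0],"translation":[0,0,0],"claw":1},{"rotation":[0,0,0],"translation":[0,0,0],"claw":1}]'
python3 - <<'E'
from h import *
plan(.4468,.1373,.12,81.7);s=read_state();print(s['position'],s['wrist_force'])
E
```

```text
time_s: 12.82
position: [0.4245, -0.1406, 0.0195]
tcp_rot: [-0.0, 0.755, 0.656, -0.0]
wrist_force: [-0.1, 0.5, 1.4]
opening: 0.382
t 12.8 rot first [-0.   0.   0.3] then cm [ 27.82  -1.8  -10.05] (in current axes [ 27.8  -1.7 -10. ] )
[ 0.42448669 -0.14055538  0.01953682] [-0.14222969  0.53883526  1.44386706]
```

```bash
python3 -m jog '[{"rotation":[0,0,0],"translation":[0,0,-1],"claw":1},{"rotation":[0,0,0.3],"translation":[0,0,-3],"claw":1},{"rotation":[0,0,0],"translation":[0,0,-4],"claw":1},{"rotation":[0,0,0],"translation":[0,0,-2],"claw":1},{"rotation":[0,0,0],"translation":[2.5,-0.2,0],"claw":1},{"rotation":[0,0,0],"translation":[4.5,-0.3,0],"claw":1},{"rotation":[0,0,0],"translation":[4.5,-0.3,0],"claw":1},{"rotation":[0,0,0],"translation":[4.5,-0.3,0],"claw":1},{"rotation":[0,0,0],"translation":[4.5,-0.3,0],"claw":1},{"rotation":[0,0,0],"translation":[4.5,-0.3,0],"claw":1},{"rotation":[0,0,0],"translation":[2.8,-0.1,0],"claw":1},{"rotation":[0,0,0],"translation":[0,0,0],"claw":1},{"rotation":[0,0,0],"translation":[0,0,4],"claw":1},{"rotation":[0,0,0],"translation":[0,0,3],"claw":1},{"rotation":[0,0,0],"translation":[0,0,1],"claw":1},{"rotation":[0,0,0],"translation":[0,0,0],"claw":1},{"rotation":[0,0,0],"translation":[0,0,0],"claw":1}]'
python3 - <<'E'
from h import *
import pickle
d=bigwrist('w6.png'); pickle.dump(d,open('d6.pkl','wb'))
plan(.4468,.1373,.0225,81.7);s=read_state();print(s['position'],s['wrist_force'])
E
```

```text
time_s: 14.95
position: [0.4484, 0.137, 0.0408]
tcp_rot: [0.001, 0.757, 0.654, 0.001]
wrist_force: [-0.8, -1.4, -2.9]
opening: 0.379
t 15.0 rot first [ 0.2 -0.  -0.1] then cm [-0.01 -0.17  1.84] (in current axes [-0.  -0.2  1.8] )
[0.44846587 0.13714467 0.04087727] [-1.2393058   0.80991258 -2.1758762 ]
```

View pics/w6.png

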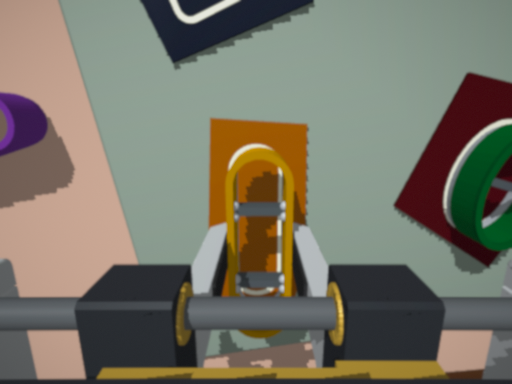

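```bash
cat >> h.py <<'E'
def tool(d,l):
    s=read_state();Rc=rot(s['tcp_rot']).inv()
    for uv,z in l: print(uv,(Rc.apply(world(d,[uv],z)[0]-s['position'])*1000).round(1))
E
python3 - <<'E'
from h import *
import pickle
d=pickle.load(open('d6.pkl','rb'))
tool(d,[((253,144),.015),((259,147),.0653),((227,180),.0653),((293,180),.0653)])
im=cv2.imread('pics/w6.png')[120:350,180:340];cv2.imwrite('pics/w6c.png',cv2.resize(im,None,fx=3,fy=2.6,interpolation=cv2.INTER_CUBIC))
E
```

```text
(253, 144) [55.2 -3.8 25.9]
(259, 147) [ 57.9   0.4 -24.4]
(227, 180) [ 40.9 -16.3 -24.4]
(293, 180) [ 40.9  18.1 -24.3]
```

View pics/w6c.png

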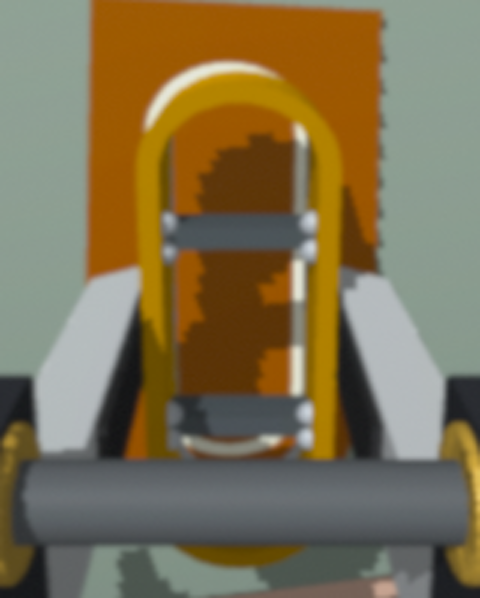

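```bash
python3 -m jog '[{"rotation":[0,0,0],"translation":[-0.25,-0.17,0.8],"claw":1},{"rotation":[0,0,0],"translation":[0,0,0.5],"claw":1},{"rotation":[0,0,0],"translation":[0,0,0.3],"claw":1},{"rotation":[0,0,0],"translation":[0,0,0.15],"claw":1},{"rotation":[0,0,0],"translation":[0,0,0.05],"claw":1},{"rotation":[0,0,0],"translation":[0,0,0],"claw":1}]'
python3 - <<'E'
from h import *
d=shot('wrist','w7.png')
plan(.4468,.1348,.0225,81.7)
im=cv2.imread('pics/w7.png')[120:350,180:340];cv2.imwrite('pics/w7c.png',cv2.resize(im,None,fx=3,fy=2.6,interpolation=cv2.INTER_CUBIC))
E
```

```text
time_s: 15.75
position: [0.4446, 0.1349, 0.0225]
tcp_rot: [-0.0, 0.757, 0.654, -0.001]
wrist_force: [-5.2, -0.9, 9.0]
opening: 0.381
t 15.8 rot first [-0.1  0.  -0. ] then cm [0.02 0.22 0.  ] (in current axes [0.  0.2 0. ] )
```

View pics/w7c.png

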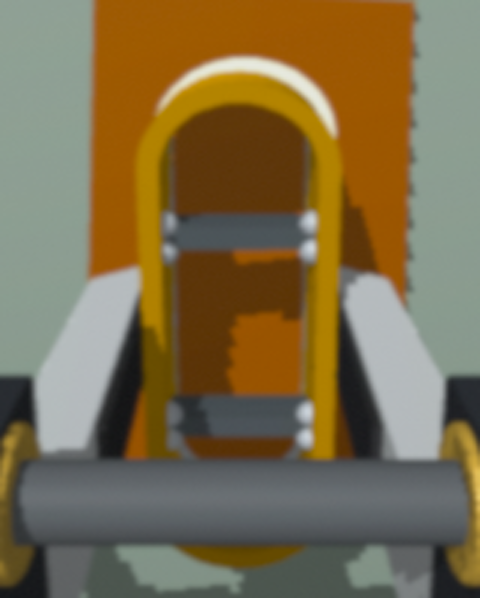

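The strap die is down (9 N contact), about 2 mm off laterally and lengthwise, which is well inside the 10 mm limit. Releasing; the pocket die is next.

```bash
python3 -m jog '[{"rotation":[0,0,0],"translation":[0,0,0],"claw":-1},{"rotation":[0,0,0],"translation":[0,0,0],"claw":-1},{"rotation":[0,0,0],"translation":[0,0,0],"claw":-1},{"rotation":[0,0,0],"translation":[0,0,0],"claw":-1},{"rotation":[0,0,0],"translation":[0,0,0],"claw":-1},{"rotation":[0,0,0],"translation":[0,0,-2],"claw":-1},{"rotation":[0,0,0],"translation":[0,0,-4],"claw":-1},{"rotation":[0,0,0],"translation":[0,0,-5],"claw":-1},{"rotation":[0,0,0],"translation":[0,0,-5],"claw":-1},{"rotation":[0,0,0],"translation":[0,0,-1.7],"claw":-1},{"rotation":[0,0,0],"translation":[0,0,0],"claw":-1}]'
python3 - <<'E'
from h import *
plan(.585,-.1415,.2,57)
E
```

```text
time_s: 17.18
position: [0.4456, 0.135, 0.199]
tcp_rot: [0.001, 0.757, 0.654, 0.001]
wrist_force: [-0.1, 0.4, -0.0]
opening: 1.0
t 17.2 rot first [ 0.1 -0.1 24.7] then cm [-15.6   26.76  -0.1 ] (in current axes [-25.3  17.8  -0.1] )
```

```bash
python3 -m jog '[{"rotation":[0,0,8.2],"translation":[0,0,0],"claw":-1},{"rotation":[0,0,8.2],"translation":[0,0,0],"claw":-1},{"rotation":[0,0,8.3],"translation":[0,0,0],"claw":-1},{"rotation":[0,0,0],"translation":[-1.6,2.8,0],"claw":-1},{"rotation":[0,0,0],"translation":[-2.8,4.8,0],"claw":-1},{"rotation":[0,0,0],"translation":[-2.8,4.8,0],"claw":-1},{"rotation":[0,0,0],"translation":[-2.8,4.8,0],"claw":-1},{"rotation":[0,0,0],"translation":[-2.8,4.8,0],"claw":-1},{"rotation":[0,0,0],"translation":[-2.8,4.76,0],"claw":-1},{"rotation":[0,0,0],"translation":[0,0,0],"claw":-1},{"rotation":[0,0,0],"translation":[0,0,0],"claw":-1},{"rotation":[0,0,0],"translation":[0,0,0],"claw":-1}]'
python3 - <<'E'
from h import *
import pickle
d=bigwrist('w8.png'); pickle.dump(d,open('d8.pkl','wb'))
m=comp(dmask(d,'pocket'),(257,180)); v,u=np.nonzero(m); print(u.min(),u.max(),v.min(),v.max()); print(fitmask(d,m,.044,(257,183),120),len(v))
m=dmask(d,'round');m[260:]=0
n,l,st,ce=cv2.connectedComponentsWithStats(m.astype(np.uint8)); print([(st[i].tolist()) for i in range(1,n) if st[i,4]>80])
plan(.585,-.1415,.2,57)
E
```

```text
time_s: 18.68
position: [0.5832, -0.14, 0.1972]
tcp_rot: [-0.001, 0.879, 0.478, -0.001]
wrist_force: [0.8, 0.5, -0.2]
opening: 1.0
236 290 140 221
(array([ 588.2, -140.1]), array([92.8, 59.7]), 57.1, np.int64(981)) 981
[]
t 18.7 rot first [-0.1  0.   0.1] then cm [-0.04  0.21 -0.22] (in current axes [-0.   0.2 -0.2] )
```

```bash
python3 -m jog '[{"rotation":[0,0,0],"translation":[0.29,0.19,3],"claw":-1},{"rotation":[0,0,0],"translation":[0,0,4],"claw":-1},{"rotation":[0,0,0],"translation":[0,0,4],"claw":-1},{"rotation":[0,0,0],"translation":[0,0,4],"claw":-1},{"rotation":[0,0,0],"translation":[0,0,2],"claw":-1},{"rotation":[0,0,0],"translation":[0,0,1],"claw":-1},{"rotation":[0,0,0],"translation":[0,0,0],"claw":1},{"rotation":[0,0,0],"translation":[0,0,0],"claw":1},{"rotation":[0,0,0],"translation":[0,0,0],"claw":1},{"rotation":[0,0,0],"translation":[0,0,0],"claw":1},{"rotation":[0,0,0],"translation":[0,0,0],"claw":1},{"rotation":[0,0,0],"translation":[0,0,0],"claw":1}]'
python3 - <<'E'
from h import *
plan(.438,.331,.15,100);s=read_state();print(s['position'],s['wrist_force'])
E
```

```text
time_s: 20.23
position: [0.5879, -0.1404, 0.0196]
tcp_rot: [0.0, 0.879, 0.477, 0.0]
wrist_force: [-1.3, 0.8, 5.5]
opening: 0.657
t 20.2 rot first [  0.  -0. -43.] then cm [ 49.02  -6.57 -13.04] (in current axes [ 31.4 -38.3 -13.1] )
[ 0.58786607 -0.14038288  0.01955135] [-1.32806248  0.80812942  5.53746559]
```

The pocket die is gripped (61.8 mm).

```bash
python3 -m jog '[{"rotation":[0,0,0],"translation":[0,0,-1],"claw":1},{"rotation":[0,0,0],"translation":[0,0,-4],"claw":1},{"rotation":[0,0,0],"translation":[0,0,-4],"claw":1},{"rotation":[0,0,0],"translation":[0,0,-4],"claw":1},{"rotation":[0,0,-8.6],"translation":[0,0,0],"claw":1},{"rotation":[0,0,-8.6],"translation":[0,0,0],"claw":1},{"rotation":[0,0,-8.6],"translation":[0,0,0],"claw":1},{"rotation":[0,0,-8.6],"translation":[0,0,0],"claw":1},{"rotation":[0,0,-8.6],"translation":[0,0,0],"claw":1},{"rotation":[0,0,0],"translation":[2,-0.57,0],"claw":1},{"rotation":[0,0,0],"translation":[5,-1,0],"claw":1},{"rotation":[0,0,0],"translation":[5,-1,0],"claw":1},{"rotation":[0,0,0],"translation":[5,-1,0],"claw":1},{"rotation":[0,0,0],"translation":[5,-1,0],"claw":1},{"rotation":[0,0,0],"translation":[5,-1,0],"claw":1},{"rotation":[0,0,0],"translation":[5,-1,0],"claw":1},{"rotation":[0,0,0],"translation":[4,0,0],"claw":1},{"rotation":[0,0,0],"translation":[1,0,0],"claw":1},{"rotation":[0,0,0],"translation":[0,0,0],"claw":1},{"rotation":[0,0,0],"translation":[0,0,0],"claw":1}]'
python3 - <<'E'
from h import *
import pickle
d=bigwrist('w9.png'); pickle.dump(d,open('d9.pkl','wb'))
plan(.438,.331,.15,100)
E
```

```text
time_s: 22.72
position: [0.4586, 0.2118, 0.1483]
tcp_rot: [0.0, 0.644, 0.765, -0.0]
wrist_force: [0.2, -0.4, -3.9]
opening: 0.658
t 22.8 rot first [-0.   0.  -0.2] then cm [12.11  0.02 -0.17] (in current axes [12.1 -0.  -0.2] )
```

View pics/w9.png

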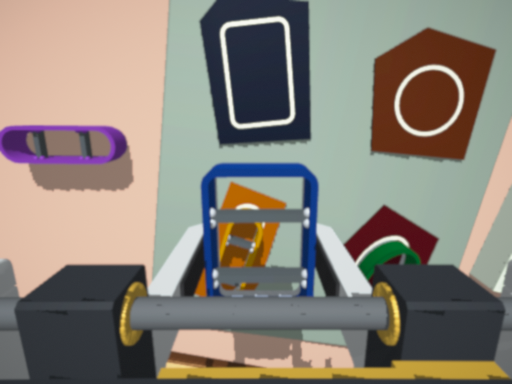

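The pocket tracing is centred near (257,73), turned a few degrees, and the circle is near (429,100). The held die is square in the jaws.

```bash
python3 - <<'E'
from h import *
import pickle
d=pickle.load(open('d9.pkl','rb'))
for c in((257,73),(429,100)):
    m=comp(dmask(d,'white'),c); v,u=np.nonzero(m); print(u.min(),u.max(),v.min(),v.max()); print(fitmask(d,m,.015,c,120),ell(d,m,.015))
zt=.1483-.0076+.032
tool(d,[((260,164),zt),((203,210),zt),((318,210),zt)])
E
```

```text
220 294 16 128
(array([438.5, 322.3]), array([97.2, 65.4]), -74.4, np.int64(1604)) (array([438.5, 322.4]), array([ 72.9, 113.4]), -74.3)
394 463 65 135
(array([607.7, 326.9]), array([67.4, 65.6]), 9.8, np.int64(1083)) (array([607.8, 326.8]), array([66.4, 66.8]), 2.5)
(260, 164) [ 49.4   0.6 -24.4]
(203, 210) [ 24.6 -29.9 -24.4]
(318, 210) [ 24.6  31.7 -24.4]
```

```bash
python3 - <<'E'
from h import *
import pickle
d=pickle.load(open('d0.pkl','rb'))['top']
print(world(d,[[102.4,219.5]],.015))
plan(.4386,.3215,.05,105.6)
E
```

```text
[[0.43820238 0.32034095 0.015     ]]
t 22.8 rot first [-0.   0.  -5.8] then cm [11.12  1.01  9.83] (in current axes [11.2 -0.1  9.8] )
```

```bash
python3 -m jog '[{"rotation":[0,0,-5.8],"translation":[0,0,0],"claw":1},{"rotation":[0,0,0],"translation":[3,0.3,0],"claw":1},{"rotation":[0,0,0],"translation":[4,0.4,0],"claw":1},{"rotation":[0,0,0],"translation":[3,0.3,0],"claw":1},{"rotation":[0,0,0],"translation":[1.12,0.01,0],"claw":1},{"rotation":[0,0,0],"translation":[0,0,4],"claw":1},{"rotation":[0,0,0],"translation":[0,0,4],"claw":1},{"rotation":[0,0,0],"translation":[0,0,2],"claw":1},{"rotation":[0,0,0],"translation":[0,0,1],"claw":1},{"rotation":[0,0,0],"translation":[0,0,0],"claw":1},{"rotation":[0,0,0],"translation":[0,0,0],"claw":1},{"rotation":[0,0,0],"translation":[0,0,0],"claw":1}]'
python3 - <<'E'
from h import *
import pickle
d=bigwrist('w10.png'); pickle.dump(d,open('d10.pkl','wb'))
plan(.4386,.3215,.0226,105.6)
E
```

```text
time_s: 24.28
position: [0.4393, 0.3229, 0.0398]
tcp_rot: [0.001, 0.603, 0.797, 0.001]
wrist_force: [0.1, -0.1, -4.3]
opening: 0.659
t 24.3 rot first [ 0.1 -0.   0.2] then cm [-0.12 -0.08  1.7 ] (in current axes [-0.1 -0.1  1.7] )
```

View pics/w10.png

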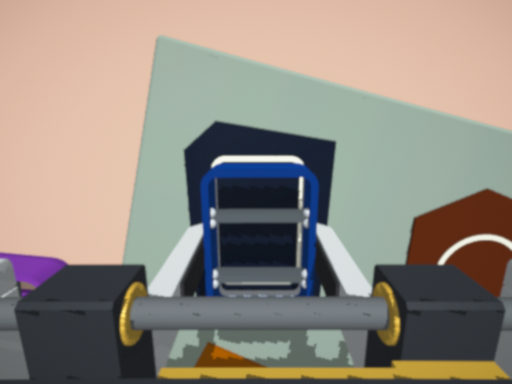

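Well aligned, with the tracing centred in the frame at (258,…). Lowering and releasing.

```bash
python3 -m jog '[{"rotation":[0,0,0],"translation":[-0.1,0,0.8],"claw":1},{"rotation":[0,0,0],"translation":[0,0,0.5],"claw":1},{"rotation":[0,0,0],"translation":[0,0,0.25],"claw":1},{"rotation":[0,0,0],"translation":[0,0,0.1],"claw":1},{"rotation":[0,0,0],"translation":[0,0,0.05],"claw":1},{"rotation":[0,0,0],"translation":[0,0,0],"claw":1}]'
```

```text
time_s: 25.08
position: [0.4378, 0.3212, 0.0226]
tcp_rot: [-0.0, 0.603, 0.797, -0.001]
wrist_force: [-4.8, -2.4, 7.3]
opening: 0.657
```

```bash
python3 -m jog '[{"rotation":[0,0,0],"translation":[0,0,0],"claw":-1},{"rotation":[0,0,0],"translation":[0,0,0],"claw":-1},{"rotation":[0,0,0],"translation":[0,0,0],"claw":-1},{"rotation":[0,0,0],"translation":[0,0,0],"claw":-1},{"rotation":[0,0,0],"translation":[0,0,-2],"claw":-1},{"rotation":[0,0,0],"translation":[0,0,-4],"claw":-1},{"rotation":[0,0,0],"translation":[0,0,-5],"claw":-1},{"rotation":[0,0,0],"translation":[0,0,-5],"claw":-1},{"rotation":[0,0,0],"translation":[0,0,-1.7],"claw":-1},{"rotation":[0,0,0],"translation":[0,0,0],"claw":-1},{"rotation":[0,0,0],"translation":[0,0,0],"claw":-1}]'
python3 - <<'E'
from h import *
plan(.582,-.316,.2,105.6)
E
```

```text
time_s: 26.45
position: [0.437, 0.3208, 0.1959]
tcp_rot: [-0.001, 0.603, 0.797, -0.002]
wrist_force: [-0.5, -0.9, 0.2]
opening: 1.0
t 26.4 rot first [-0.3  0.1  0.2] then cm [-65.23  -3.16  -0.41] (in current axes [-65.2  -3.3  -0.3] )
```

```bash
python3 -m jog '[{"rotation":[0,0,0],"translation":[-2.5,-0.16,0],"claw":-1},{"rotation":[0,0,0],"translation":[-5,-0.25,0],"claw":-1},{"rotation":[0,0,0],"translation":[-5,-0.25,0],"claw":-1},{"rotation":[0,0,0],"translation":[-5,-0.25,0],"claw":-1},{"rotation":[0,0,0],"translation":[-5,-0.25,0],"claw":-1},{"rotation":[0,0,0],"translation":[-5,-0.25,0],"claw":-1},{"rotation":[0,0,0],"translation":[-5,-0.25,0],"claw":-1},{"rotation":[0,0,0],"translation":[-5,-0.25,0],"claw":-1},{"rotation":[0,0,0],"translation":[-5,-0.25,0],"claw":-1},{"rotation":[0,0,0],"translation":[-5,-0.25,0],"claw":-1},{"rotation":[0,0,0],"translation":[-5,-0.25,0],"claw":-1},{"rotation":[0,0,0],"translation":[-5,-0.25,0],"claw":-1},{"rotation":[0,0,0],"translation":[-5,-0.25,0],"claw":-1},{"rotation":[0,0,0],"translation":[-2.7,0,0],"claw":-1},{"rotation":[0,0,0],"translation":[0,0,0],"claw":-1},{"rotation":[0,0,0],"translation":[0,0,0],"claw":-1},{"rotation":[0,0,0],"translation":[0,0,0],"claw":-1}]'
python3 - <<'E'
from h import *
import pickle
d=bigwrist('w11.png'); pickle.dump(d,open('d11.pkl','wb'))
m=dmask(d,'round'); m[262:]=0; m=comp(m,(257,180)); v,u=np.nonzero(m); print(u.min(),u.max(),v.min(),v.max()); print(fitmask(d,m,.044,(257,183),120),ell(d,m,.044),len(v))
plan(.582,-.316,.2,105.6)
E
```

```text
time_s: 28.58
position: [0.5849, -0.3128, 0.1978]
tcp_rot: [-0.001, 0.603, 0.798, 0.0]
wrist_force: [-0.9, -0.0, 0.2]
opening: 1.001
229 283 160 216
(array([ 582.8, -319. ]), array([65. , 61.3]), -74.1, np.int64(880)) (array([ 582.6, -319.3]), array([60.7, 65.3]), -77.5) 880
t 28.6 rot first [-0.  -0.   0.3] then cm [-0.21 -0.38 -0.18] (in current axes [-0.2 -0.4 -0.2] )
```

View pics/w11.png

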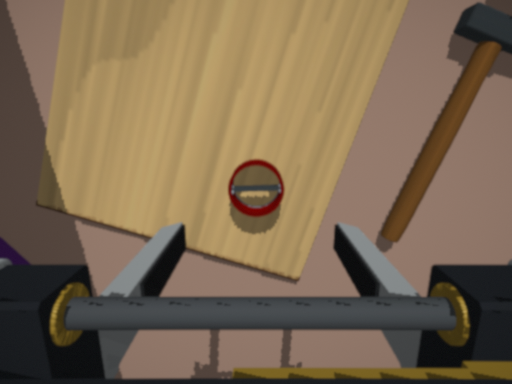

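The round die is at pixel (257,188), i.e. about (582.7, −318.7) mm. The hammer handle's end is well clear at (388,238).

```bash
python3 -m jog '[{"rotation":[0,0,0.3],"translation":[0,0,4],"claw":-1},{"rotation":[0,0,0],"translation":[0,0,4],"claw":-1},{"rotation":[0,0,0],"translation":[0,0,3],"claw":-1},{"rotation":[0,0,0],"translation":[0,0,1],"claw":-1},{"rotation":[0,0,0],"translation":[0,0,0],"claw":-1},{"rotation":[0,0,0],"translation":[0,0,0],"claw":-1}]'
python3 - <<'E'
from h import *
plan(.5827,-.3186,.020,105.6)
E
```

```text
time_s: 29.38
position: [0.5865, -0.3152, 0.0806]
tcp_rot: [0.002, 0.605, 0.796, 0.0]
wrist_force: [0.1, -1.5, 0.7]
opening: 0.998
t 29.4 rot first [ 0.1  0.2 -0.1] then cm [-0.23 -0.46  6.06] (in current axes [-0.2 -0.5  6.1] )
```

```bash
python3 -m jog '[{"rotation":[0,0,0],"translation":[-0.25,-0.4,2],"claw":-1},{"rotation":[0,0,0],"translation":[0,0,3],"claw":-1},{"rotation":[0,0,0],"translation":[0,0,1],"claw":-1},{"rotation":[0,0,0],"translation":[0,0,0],"claw":1},{"rotation":[0,0,0],"translation":[0,0,0],"claw":1},{"rotation":[0,0,0],"translation":[0,0,0],"claw":1},{"rotation":[0,0,0],"translation":[0,0,0],"claw":1},{"rotation":[0,0,0],"translation":[0,0,0],"claw":1},{"rotation":[0,0,0],"translation":[0,0,0],"claw":1}]'
python3 - <<'E'
from h import *
s=read_state();print(s['position'],s['wrist_force'])
plan(.6078,.3268,.15,105.6)
E
```

```text
time_s: 30.5
position: [0.5827, -0.3186, 0.0197]
tcp_rot: [0.001, 0.605, 0.796, -0.0]
wrist_force: [-1.2, -0.2, 4.5]
opening: 0.67
[ 0.58267973 -0.31858804  0.0196937 ] [-1.1727777  -0.23174244  4.49316215]
t 30.5 rot first [ 0.1  0.1 -0.1] then cm [ 61.49  19.78 -13.03] (in current axes [ 61.5  19.6 -13.1] )
```

```bash
python3 -m jog '[{"rotation":[0,0,0],"translation":[0,0,-1],"claw":1},{"rotation":[0,0,0],"translation":[0,0,-4],"claw":1},{"rotation":[0,0,0],"translation":[0,0,-4],"claw":1},{"rotation":[0,0,0],"translation":[0,0,-4],"claw":1},{"rotation":[0,0,0],"translation":[2.5,1,0],"claw":1},{"rotation":[0,0,0],"translation":[4.5,1.8,0],"claw":1},{"rotation":[0,0,0],"translation":[4.5,1.8,0],"claw":1},{"rotation":[0,0,0],"translation":[4.5,1.8,0],"claw":1},{"rotation":[0,0,0],"translation":[4.5,1.8,0],"claw":1},{"rotation":[0,0,0],"translation":[4.5,1.8,0],"claw":1},{"rotation":[0,0,0],"translation":[4.5,1.8,0],"claw":1},{"rotation":[0,0,0],"translation":[4.5,1.8,0],"claw":1},{"rotation":[0,0,0],"translation":[4.5,1.8,0],"claw":1},{"rotation":[0,0,0],"translation":[4.5,1.8,0],"claw":1},{"rotation":[0,0,0],"translation":[4.5,1.8,0],"claw":1},{"rotation":[0,0,0],"translation":[2,0.6,0],"claw":1},{"rotation":[0,0,0],"translation":[0,0,0],"claw":1},{"rotation":[0,0,0],"translation":[0,0,0],"claw":1},{"rotation":[0,0,0],"translation":[0,0,0],"claw":1}]'
python3 - <<'E'
from h import *
import pickle
d=bigwrist('w12.png'); pickle.dump(d,open('d12.pkl','wb'))
m=comp(dmask(d,'white'),(257,73)); v,u=np.nonzero(m); print(u.min(),u.max(),v.min(),v.max()); print(fitmask(d,m,.015,(257,73),120),ell(d,m,.015))
plan(.6078,.3268,.15,105.6)
E
```

```text
time_s: 32.88
position: [0.6389, 0.2096, 0.1483]
tcp_rot: [-0.0, 0.606, 0.795, -0.0]
wrist_force: [-0.8, -0.8, -1.9]
opening: 0.672
225 295 26 101
(array([607.7, 326.7]), array([67.2, 66.5]), 15.3, np.int64(1160)) (array([607.7, 326.8]), array([66.5, 66.7]), -33.4)
t 32.9 rot first [-0.   0.  -0.3] then cm [12.12  0.14 -0.15] (in current axes [12.1  0.1 -0.2] )
```

View pics/w12.png

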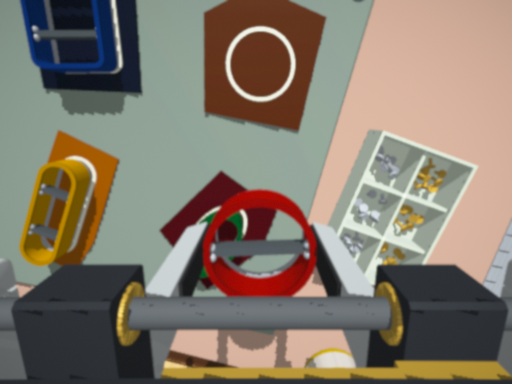

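```bash
python3 - <<'E'
from h import *
import pickle
d=pickle.load(open('d12.pkl','rb'))
zt=.1483-.0077+.032
tool(d,[((260,190),zt),((260,249),zt-.003),((204,249),zt),((317,249),zt)])
plan(.6081,.3255,.04,105.3)
E
```

```text
(260, 190) [ 35.3   0.6 -24.1]
(260, 249) [  0.3   0.6 -21.1]
(204, 249) [  1.7 -30.4 -24.1]
(317, 249) [  1.7  32.2 -24.1]
t 32.9 rot first [-0.  0.  0.] then cm [11.99  0.07 10.85] (in current axes [12.   0.1 10.8] )
```

```bash
python3 -m jog '[{"rotation":[0,0,0],"translation":[3,0,0],"claw":1},{"rotation":[0,0,0],"translation":[4,0,0],"claw":1},{"rotation":[0,0,0],"translation":[3.5,0.07,0],"claw":1},{"rotation":[0,0,0],"translation":[1.5,0,0],"claw":1},{"rotation":[0,0,0],"translation":[0,0,4],"claw":1},{"rotation":[0,0,0],"translation":[0,0,4],"claw":1},{"rotation":[0,0,0],"translation":[0,0,2],"claw":1},{"rotation":[0,0,0],"translation":[0,0,0.7],"claw":1},{"rotation":[0,0,0],"translation":[0,0,0],"claw":1},{"rotation":[0,0,0],"translation":[0,0,0],"claw":1},{"rotation":[0,0,0],"translation":[0,0,0],"claw":1}]'
python3 - <<'E'
from h import *
d=bigwrist('w13.png')
plan(.6081,.3255,.0227,105.3)
E
```

```text
time_s: 34.3
position: [0.6087, 0.3276, 0.0432]
tcp_rot: [0.001, 0.606, 0.796, 0.001]
wrist_force: [-0.5, 0.1, -3.1]
opening: 0.67
t 34.4 rot first [ 0.1 -0.   0.2] then cm [-0.19 -0.09  2.02] (in current axes [-0.2 -0.1  2. ] )
```

View pics/w13.png

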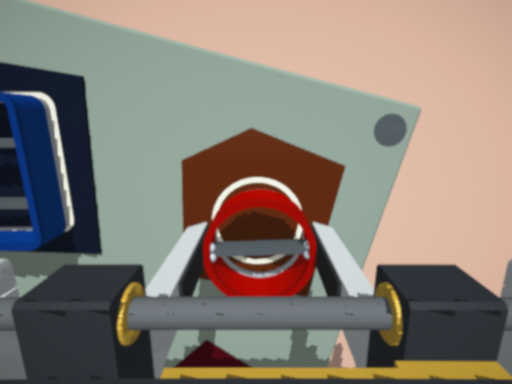

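The ring is centred over the tracing (both at column ~258). Lowering it the last 20 mm.

```bash
python3 -m jog '[{"rotation":[0,0,0],"translation":[-0.15,-0.05,1],"claw":1},{"rotation":[0,0,0],"translation":[0,0,0.5],"claw":1},{"rotation":[0,0,0],"translation":[0,0,0.3],"claw":1},{"rotation":[0,0,0],"translation":[0,0,0.2],"claw":1},{"rotation":[0,0,0],"translation":[0,0,0.1],"claw":1},{"rotation":[0,0,0],"translation":[0,0,0],"claw":1}]'
```

```text
time_s: 35.1
position: [0.607, 0.3254, 0.0227]
tcp_rot: [-0.0, 0.605, 0.796, -0.001]
wrist_force: [-6.2, -2.2, 9.0]
opening: 0.677
```

Contact at 9 N. Releasing, lifting and pulling back so the cameras can check.

```bash
python3 -m jog '[{"rotation":[0,0,0],"translation":[0,0,0],"claw":-1},{"rotation":[0,0,0],"translation":[0,0,0],"claw":-1},{"rotation":[0,0,0],"translation":[0,0,0],"claw":-1},{"rotation":[0,0,0],"translation":[0,0,0],"claw":-1},{"rotation":[0,0,0],"translation":[0,0,-2],"claw":-1},{"rotation":[0,0,0],"translation":[0,0,-4],"claw":-1},{"rotation":[0,0,0],"translation":[0,0,-5],"claw":-1},{"rotation":[0,0,0],"translation":[0,0,-5],"claw":-1},{"rotation":[0,0,0],"translation":[0,0,-4],"claw":-1},{"rotation":[0,0,0],"translation":[-4,0,-4],"claw":-1},{"rotation":[0,0,0],"translation":[-5,0,0],"claw":-1},{"rotation":[0,0,0],"translation":[-5,0,0],"claw":-1},{"rotation":[0,0,0],"translation":[-5,0,0],"claw":-1},{"rotation":[0,0,0],"translation":[-5,0,0],"claw":-1},{"rotation":[0,0,0],"translation":[-5,0,0],"claw":-1},{"rotation":[0,0,0],"translation":[-5,0,0],"claw":-1},{"rotation":[0,0,0],"translation":[-5,0,0],"claw":-1},{"rotation":[0,0,0],"translation":[-3,0,0],"claw":-1},{"rotation":[0,0,0],"translation":[0,0,0],"claw":-1},{"rotation":[0,0,0],"translation":[0,0,0],"claw":-1}]'
python3 - <<'E'
from h import *
d=shot('top','t2.png'); f=.64
for n,c in dict(round=(161,252),oval=(256,254),pocket=(160,343),strap=(259,344)).items():
    c=np.array(c)*f; m=dmask(d,n)
    if n=='strap': m&=hue(d)[...,0]>=21
    print(n,*fitmask(d,m,.047,c,22 if n!='pocket' else 26))
im=cv2.imread('pics/t2.png')[120:260,55:220]; cv2.imwrite('pics/t2c.png',cv2.resize(im,None,fx=4.2,fy=4.2,interpolation=cv2.INTER_CUBIC))
E
```

```text
time_s: 37.6
position: [0.7194, -0.0777, 0.2608]
tcp_rot: [-0.0, 0.605, 0.796, 0.0]
wrist_force: [0.0, 0.0, -0.3]
opening: 1.004
round [600.5 317.3] [107.9 100.8] -86.9 556
oval [0. 0.] [0. 0.] 0.0 0
pocket [438.1 312.2] [124.7  93.1] -76.8 412
strap [0. 0.] [0. 0.] 0.0 0
```

View pics/t2c.png

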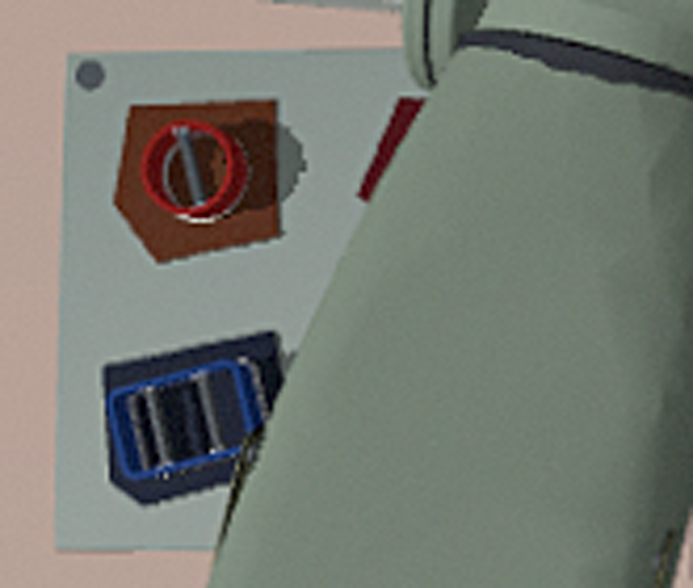

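The tracings show beside the dies as expected from the camera's slant, but the arm hides two of them. My picture allowance is used up, so I'll move clear and check by numbers.

```bash
python3 -m jog '[{"rotation":[0,0,0],"translation":[-2,-3,0],"claw":-1},{"rotation":[0,0,0],"translation":[-4,-4,0],"claw":-1},{"rotation":[0,0,0],"translation":[-4,-4,0],"claw":-1},{"rotation":[0,0,0],"translation":[-4,-4,0],"claw":-1},{"rotation":[0,0,0],"translation":[-4,-4,0],"claw":-1},{"rotation":[0,0,0],"translation":[-4,-4,0],"claw":-1},{"rotation":[0,0,0],"translation":[-4,-4,0],"claw":-1},{"rotation":[0,0,0],"translation":[-4,-4,0],"claw":-1},{"rotation":[0,0,0],"translation":[-4,-2,0],"claw":-1},{"rotation":[0,0,0],"translation":[-4,0,0],"claw":-1},{"rotation":[0,0,0],"translation":[0,0,0],"claw":-1},{"rotation":[0,0,0],"translation":[0,0,0],"claw":-1}]'
python3 - <<'E'
from h import *
d=shot('top','t3.png'); h=hue(d);H,S,V=h[...,0],h[...,1],h[...,2]
tgt=dict(round=(.6078,.327),oval=(.6078,.1472),pocket=(.4385,.3222),strap=(.4467,.137))
K=np.array(d['intrinsics'])
def px(p):
    q=rot(d['orientation']).inv().apply(np.array(p)-d['xyz']);u=q[:2]/q[2];u=u*(1+d['k1']*(u@u));return K[:2,:2]@u+K[:2,2]
M=dict(round=((H<5)|(H>174))&(S>190)&(V>90),oval=(H>50)&(H<85)&(S>120),pocket=(H>100)&(H<125)&(S>150)&(V>90),strap=(H>20)&(H<32)&(S>150))
for n,t in tgt.items():
    c=px([*t,.047]); print(n,t,c.round(),*fitmask(d,M[n],.047,c,26))
    k=np.hypot(*(np.indices(H.shape)[::-1]-c[:,None,None]))<20
    print('   hsv median mask',np.median(h[k&(S>120)],axis=0))
E
```

```text
time_s: 39.15
position: [0.5038, -0.5316, 0.2603]
tcp_rot: [-0.0, 0.605, 0.796, 0.0]
wrist_force: [0.6, 0.3, 0.2]
opening: 0.998
round (0.6078, 0.327) [ 98. 159.] [608.5 324.6] [62.1 61.8] 65.5 87
   hsv median mask [  9. 178.  78.]
oval (0.6078, 0.1472) [161. 161.] [606.7 144. ] [74.  50.8] -88.9 131
   hsv median mask [176. 183.  69.]
pocket (0.4385, 0.3222) [ 97. 220.] [438.6 321.6] [94.4 61.9] -74.7 136
   hsv median mask [111. 182.  64.]
strap (0.4467, 0.137) [162. 218.] [445.3 134.1] [112.3  34.6] 82.1 144
   hsv median mask [ 15. 185. 138.]
```

```bash
python3 - <<'E'
from h import *
d=shot('top'); h=hue(d);H,S,V=h[...,0],h[...,1],h[...,2]
m=((H>50)&(H<85)&(S>120)); v,u=np.nonzero(m); k=np.hypot(u-161,v-161)<26
w=world(d,np.c_[u[k],v[k]],.047)[:,:2]*1000
hull=cv2.convexHull(w.astype(np.float32)); print(cv2.fitEllipse(hull))
c=np.cov(w.T);e,E=np.linalg.eigh(c);print(w.mean(0),np.rad2deg(np.arctan2(E[1,1],E[0,1])))
m=((S<60)&(V>150)); v,u=np.nonzero(m)
s=read_state();print(s['time_s'],s['wrist_force'])
E
```

```text
((605.8419189453125, 143.63369750976562), (47.442848205566406, 80.50438690185547), 153.95889282226562)
[607.66678139 144.52768305] 65.21515147649592
39.25 [0.28565866 0.54668398 0.3661895 ]
```

```bash
python3 -c "
from workcell import close_job
print(close_job())"
```

```text
the job is handed in; nothing more can be done
None
```

I set all four dies on their own outlines, lowering each onto the leather before letting go, and handed the job in at about 39 s of the 112 s allowed. The hand-in gives no verdict.

Last check, from the top camera with the arm clear:

| Die | Distance from outline centre | Angle from outline |
|---|---|---|
| Round | about 2.5 mm | not needed |
| Pocket | about 1 mm | about 0.3° |
| Strap | about 3 mm | about 0.4° |
| Oval | about 3.5 mm | about 2° |

The limits are 10 mm and 0.2 rad (11.5°).

- **Disagreement:** a rectangle fit of the oval gave an angle about 28° off. An ellipse fit and a fit to the spread of the pixels both put it within about 3°, so I trusted those.
- **Not checked at the end:** I had used all 16 pictures, so the last check was by numbers only. I did not measure the hammer or the glue pot at the end. The gripper was never lowered near the glue pot. It came closest to the hammer at the round die, about 15 cm from the handle's end by eye.

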